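# Clamp a column cartridge in the screw press

## Robot

A 7-joint arm with a two-finger parallel gripper is mounted at the origin on the work surface. World frame = base frame: x ahead of the robot, y to its left, z up, the work surface at z = 0. Lengths are in m, angles in rad, forces in N, time in s.
With the tool pointing down it reaches from about 0.4 to 0.85 m from the base axis. Payload 4.5 kg.
Tool frame: the origin (TCP) lies between the finger pads; the fingertips stand 11 mm ahead of it and the grasp point (between the pads) lies 8 mm behind it (r.tip_reach is the distance from the TCP to the fingertips, in m); x points along the fingers, y is the direction in which the jaws open and shut, and the axes are right-handed (so a half turn about x gives the same grasp; the last joint's range is limited). The gripper opens to 88 mm and grips with 3 to 60 N. Pads are 18 mm wide; open, the fingers measure 123 mm over their backs; the gripper's body (75 mm by 187 mm) begins 45 mm behind the grasp point.
Start: joints at [-1.195, 0.689, -0.195, 1.565, 0.157, 0.902, -0.215], TCP at [0.209, 0.589, 0.25] pointing down, gripper open.
Joint ranges: [-3.01, 3.01], [-0.46, 2.08], [-1.47, 1.51], [0.13, 2.56], [-1, 4.14], [0.04, 2.09], [-2.66, 2.66]. Speed limits (rad/s): [2.57, 2.57, 3.14, 3.14, 3.14, 3.14, 3.14].

## Interface

Orientations are given as a unit quaternion [x, y, z, w].
In Python, from plant import r gives the robot as it stands.
- The arm moves only by the tool drive_tool, never from a script. Its argument "deltas" is a list of rows, each a list of 3 entries, a list of its own where there are three numbers: the turn, a rotation vector about the tool's x, y, z in degrees, then the shift along the tool's x, y, z in cm, then the finger opening in cm, from 0 to 8.81. A call has 1 to 12 rows; each row shifts and turns the commanded pose from where the row before left it, along the tool's axes as they then stand; what a row does not reach is not made up. A row lasts 1/12 s, in which the tool goes at most 41.7 mm and 7.16 degrees, less where a joint would pass 70% of its speed; a pose out of reach is approached as far as the arm can. A call is refused whole if a number of a shift passes 4.17 or a number of a turn 7.16, either way. A call with a gripper value outside its range is refused whole. The fingers move at their own pace and stop on an object; "force" is the grip in N (left out, the last holds). Time passes only in rows, so rows that do not move let the fingers close. It gives the time, the measured TCP pose, the force and the opening at its end, in the units of the state.
- r.get_state(): the state, without advancing time (a new reading comes with each control period).
- r.snapshot(name): name is "scene" or "top" or "wrist"; returns a dict with "color" (480x640x3 uint8, red, green, blue), "fov_y" (degrees; the focal length in pixels is half the picture's height over the tangent of half this angle, whatever the lens; pixels are square), "cx", "cy" (the principal point, pixels), "extrinsics" (4x4, takes a point from world to camera coordinates); the wrist camera has in their place "tool_from_camera" (4x4, takes a point from camera to tool coordinates, whose origin is the TCP and whose axes are the tool frame's). Camera axes: x right, y up, looking along -z (the intrinsics and any distortion apply to the point x, -y, -z); pixel columns grow to the right and rows downward; lengths in m; the calibration is good to about 2 mm. A picture is of the moment at which its call begins: read the wrist's pose just before it. There is no depth.
- r.finish_job(): hands the job in, once; it reports no verdict.
The state is a dict: "clock": time; "q": joint angles; "qd": joint speeds; "joint_torque": joint torques, N m; "tool_pos": TCP position; "eef_rot": TCP orientation; "contact_force": force on the tool from outside, world axes, zero at the start; "moment": the same for the moment, N m; "opening": opening from 0.0 (shut) to 1.0 (fully open).
Only numpy, scipy, OpenCV 4.12 (cv2) and the standard library are available. Lean on these libraries where they do the work, as an engineer would, in place of code of your own. Each camera call takes 0.05 s, during which the arm holds its last target. There are 200 camera calls.

## Task

Push the press's tray, with its cartridge, fully home under the screw, then turn the T-handle clockwise until you feel the shoe land on the cartridge and about a quarter turn more (at least an eighth, at most a third), so that the cartridge is clamped firmly but not crushed. Let go of the handle and leave everything else on the bench where it is.

Things in the scene. Friction and masses are not known exactly. Their poses are not given: they have to be found in the camera images.
- press: Bolted screw press: base 140 x 300 x 20 mm, navy C-frame arm over the tray (top 155 mm up, 50 mm wide). Origin on the bench below the screw axis, z up. Column at its +y (y 85 to 135 mm); on it a post and round gauge (68 mm wide, y 100 to 130 mm, up to 309 mm high), so a hand turning the handle has room over the -y half and both x sides, not over +y. The tray enters from -y.
- tray (a joint): Travel of the tray in m: 0 drawn out (as at the start), 0.060 against its stop, when it is fully home and the cartridge stands under the screw. It slides along the press's +y, with about 2 N of friction, and stays where it is left.
- tray_tab (a point): Centre of the blue upright tab at the tray's outer (-y) end, the place to push: a plate 44 mm wide along the press's x, 10 mm thick along y, from 29 to 89 mm above the bench; this point lies 69 mm above the bench and moves with the tray. It is 130 mm from the cartridge's centre.
- thandle: T-handle turning about the vertical screw axis at a fixed height. Origin on the axis at the bar's mid-height, 195 mm above the bench, 40 mm above the press's arm; x along the bar, z up. Steel bar 154 mm long, 12 mm thick, hub 26 mm. Clockwise from above feeds the screw down 12 mm per turn. It turns at a steady 0.12 N m, more once the shoe is on the cartridge, and stays where it is left.
- end_a (a point): Middle of the orange sleeve (16 mm thick, 38 mm long) on the bar's +x end, 58 mm from the axis, at the bar's mid-height. From the start the red shoe under the screw needs 0.3 to 1.25 turns to reach the cartridge; how much cannot be told from the handle, as the length to which the screw's tip is set is unknown.
- end_b (a point): The same sleeve on the bar's -x end. The shoe (26 mm square, rubber-faced, turns with the handle) sits on springs: from its landing the clamping force climbs by about 27 N in a quarter turn, and the torque to keep turning by about 0.5 N m; at rest that torque fades from the hand. The cartridge is crushed above 52 N.
- cartridge: The column cartridge standing loose in the tray's square blue pocket (45 mm wide, 12 mm deep): square steel end plates 42 x 42 mm, white tube with a blue band, 58 mm tall. Origin at the centre of its underside. It stays in the tray.
- spare_a: Spare cartridge like the one in the press, 42 x 42 x 58 mm, standing on the bench; bystander. Origin: centre of underside.
- spare_b: A second spare cartridge, 42 x 42 x 58 mm; bystander. Origin: centre of underside.
- amber_bottle: Amber solvent bottle, 72 mm thick, 170 mm tall; bystander. Origin: centre of underside.
- clear_bottle: Clear solvent bottle with blue cap, 72 mm thick, 180 mm tall; bystander. Origin: centre of underside.
- beaker: Glass beaker, 70 mm wide, 90 mm tall; bystander. Origin: centre of underside.
- spanner: Open-ended spanner lying flat, 150 mm long; bystander.
- jar: White jar with blue lid, 56 mm thick, 70 mm tall; bystander. Origin: centre of underside.
There are look-alikes about, which are no part of the job. What is shaped like the cartridge but pink is not meant.

How it is judged:
By the outcome, as a careful person would: the job done as asked, in the order asked, and still so for the second after the job is handed in, with the robot touching nothing.
It also fails if it takes over 72 s, if anything falls off the work surface, if the arm or the gripper's body presses on something with over 40 N, if the wrist force passes 120 N, or if a joint passes its speed limit or range.

## Working session

There is one attempt and no reset: what is moved stays moved. The work goes in short steps, Python scripts to look and compute and a tool call to move; the robot and the scene stay as the last step left them, time stands still between calls to the robot, and variables do not carry over. Pictures are saved under pics/ and viewed, about 8 in all and at most 12, crops included, and the job is handed in when it is done.

Besides the shell and the picture viewer there is one more tool, called after "Request:" in YAML: its name, and indented under it one key for each argument. drive_tool: Moves the arm, as the interface text tells. Its arguments: {"type":"object","properties":{"deltas":{"type":"array","items":{"type":"array"}},"force":{"type":"number"}},"required":["deltas"]}

```bash
ls; mkdir -p pics; python3 - <<'E'
from plant import r
import cv2,numpy as np
for n in("scene","top"):
    s=r.snapshot(n);cv2.imwrite(f"pics/{n}0.png",s["color"][:,:,::-1]);print(n,s["fov_y"],s["cx"],s["cy"],np.round(s["extrinsics"],4).tolist(),[k for k in s])
print(r.get_state())
E
```

```text
pics
scene 54.30000813816789 325.531467934871 239.56453216145857 [[0.539, 0.8422, 0.012, -0.2722], [-0.7109, 0.4471, 0.5429, 0.3728], [0.4519, -0.3012, 0.8397, -1.4525], [0.0, 0.0, 0.0, 1.0]] ['color', 'fov_y', 'cx', 'cy', 'extrinsics']
top 42.93958550858012 317.7926019104339 235.76893995588722 [[0.0199, -0.9998, 0.0061, -0.0581], [0.9941, 0.0205, 0.1066, -0.5854], [-0.1067, 0.004, 0.9943, -1.3797], [0.0, 0.0, 0.0, 1.0]] ['color', 'fov_y', 'cx', 'cy', 'extrinsics']
{'clock': 0.1, 'q': array([-1.19522792,  0.68989699, -0.19454318,  1.56621886,  0.15728566,
        0.90252113, -0.21506483]), 'qd': array([-0.00185045, -0.00087363, -0.00036204, -0.0046338 , -0.00102515,
       -0.0013471 , -0.00031843]), 'joint_torque': array([-2.07830992e-03, -5.28507686e+01, -1.27146576e+00, -1.53839850e+01,
       -5.25896531e-02,  1.90916158e-03,  5.03100750e-05]), 'tool_pos': array([0.20931327, 0.58832688, 0.2489984 ]), 'eef_rot': array([ 0.11962405,  0.69687971, -0.12078608,  0.69674922]), 'contact_force': array([-0.44691759, -0.78957047, -0.36924114]), 'moment': array([ 0.01269512, -0.03110918,  0.00345242]), 'opening': 1.002272117327933}
```

View pics/scene0.png

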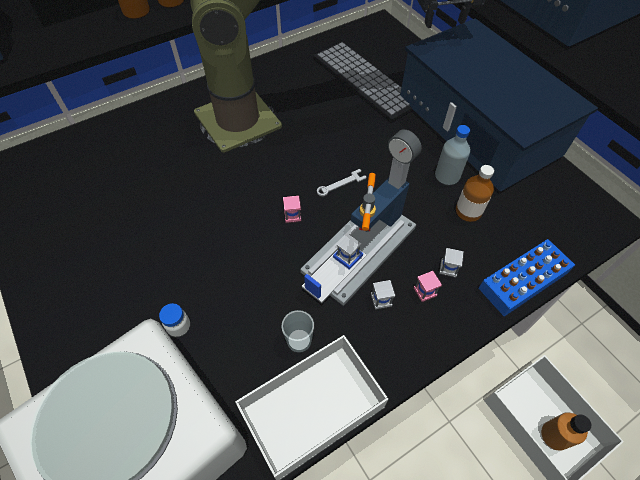

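View pics/top0.png

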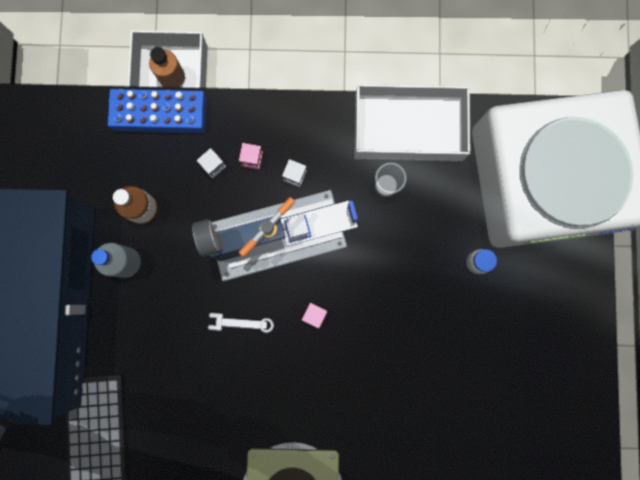

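The scene view shows the press with its gauge at (403,148), tray tab at (313,287) and handle ends at (371,182) and (366,220). In the top view the handle ends are near (285,207) and (250,244), and the tab is at (352,211). The white/blue cartridge in the tray at top (298,228) is the one meant. The ones at (210,162) and (294,172) are spares, and the pink ones are look-alikes. I'll enlarge it to confirm.

```bash
python3 - <<'E'
import cv2
a=cv2.imread("pics/top0.png")[180:290,180:370];b=cv2.imread("pics/scene0.png")[120:310,290:430]
a=cv2.resize(a,None,fx=4,fy=4,interpolation=2);cv2.imwrite("pics/c1.png",a)
cv2.imwrite("pics/c2.png",cv2.resize(b,None,fx=3,fy=3,interpolation=2))
E
```

```text
(no output)
```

View pics/c1.png

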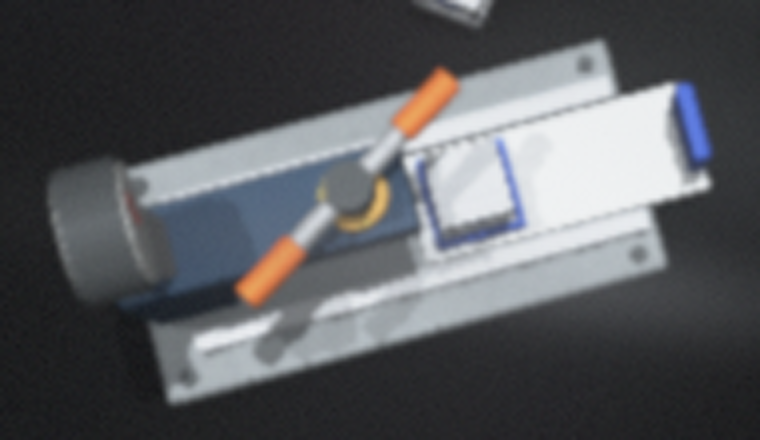

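View pics/c2.png

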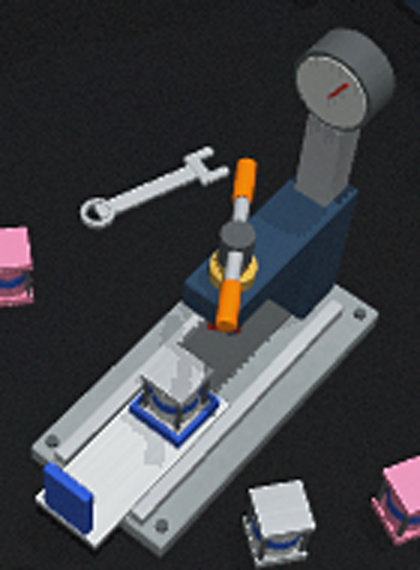

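The crops confirm it. In the top crop the sleeve middles are (426,102) and (270,271), the tab's top edge runs from (683,85) to (706,158), and the base corners are (605,42), (665,265) and (170,402). The tray's cartridge, in the blue pocket at (472,190), is white.

```bash
cat > h.py <<'E'
import numpy as np
from plant import r
def ray(s,u,v,z):
    E=np.array(s["extrinsics"]);f=240/np.tan(np.radians(s["fov_y"]/2))
    d=E[:3,:3].T@np.array([(u-s["cx"])/f,-(v-s["cy"])/f,-1]);c=-E[:3,:3].T@E[:3,3]
    return c+d*(z-c[2])/d[2]
def st():
    from scipy.spatial.transform import Rotation as R
    s=r.get_state();M=R.from_quat(s["eef_rot"]).as_matrix();return s,np.array(s["tool_pos"]),M
E
python3 - <<'E'
from h import *
s=r.snapshot("top");t=r.snapshot("scene")
T=lambda u,v,z:ray(s,180+(u+.5)/4-.5,180+(v+.5)/4-.5,z)
S=lambda u,v,z:ray(t,290+(u+.5)/3-.5,120+(v+.5)/3-.5,z)
for n,p in dict(A=T(426,102,.195),B=T(270,271,.195),tab1=T(683,85,.089),tab2=T(706,158,.089),b1=T(605,42,.02),b2=T(665,265,.02),b3=T(170,402,.02),sA=S(229,304,.195),sB=S(244,180,.195),
 sb1=S(33,450,.02),sb2=S(160,553,.02),sb4=S(377,315,.02),st1=S(46,466,.089),st2=S(92,493,.089)).items(): print(n,p.round(4))
_,p,M=st();print(p,M.round(3))
w=r.snapshot("wrist");print(w["fov_y"],w["cx"],w["cy"],np.round(w["tool_from_camera"],3))
E
```

```text
A [0.6309 0.0208 0.195 ]
B [0.5422 0.098  0.195 ]
tab1 [ 0.6601 -0.1171  0.089 ]
tab2 [ 0.6193 -0.1305  0.089 ]
b1 [ 0.6962 -0.0748  0.02  ]
b2 [ 0.5654 -0.112   0.02  ]
b3 [0.4801 0.1728 0.02  ]
sA [0.6302 0.0209 0.195 ]
sB [0.5416 0.0977 0.195 ]
sb1 [ 0.5711 -0.1146  0.02  ]
sb2 [ 0.7026 -0.0782  0.02  ]
sb4 [0.6154 0.2071 0.02  ]
st1 [ 0.6224 -0.1314  0.089 ]
st2 [ 0.6601 -0.1143  0.089 ]
[0.20939043 0.58850884 0.24923045] [[-0.     0.335  0.942]
 [-0.001  0.942 -0.335]
 [-1.    -0.001  0.   ]]
61.08779520895172 324.7227729537827 237.85941794493377 [[-0.001  0.295 -0.956 -0.135]
 [ 1.     0.001 -0.    -0.   ]
 [ 0.001 -0.956 -0.295 -0.076]
 [ 0.     0.     0.     1.   ]]
```

```bash
cat >> h.py <<'E'
from scipy.spatial.transform import Rotation as R
YAW=np.radians(16.4);AX=np.array([.5862,.0594,0])
PX=np.array([np.cos(YAW),np.sin(YAW),0]);PY=np.array([-np.sin(YAW),np.cos(YAW),0]);PZ=np.array([0,0,1.])
def W(x,y,z): return AX+x/1e3*PX+y/1e3*PY+z/1e3*PZ   # press mm -> world
def P(p): d=np.asarray(p)-AX;return 1e3*np.array([d@PX,d@PY,d[2]])
def rot(t): # tool y along press x, z along -press y, tilted t deg
    return R.from_matrix(np.c_[-PZ,PX,-PY])*R.from_euler('y',t,degrees=True)
def plan(way,p0=None,R0=None):
    """way: [(pos,Rot,n)] -> rows in tool axes"""
    _,p,M=st();p=p if p0 is None else p0;Rc=R.from_matrix(M) if R0 is None else R0;rows=[]
    for q,Rt,n in way:
        rv=(Rc.inv()*Rt).as_rotvec(degrees=True);dr=np.round(rv/n,1)
        d=(q-p)/n
        for i in range(n):
            s=np.round(100*Rc.inv().apply(d),2);rows.append([dr.tolist(),s.tolist(),0])
            p=p+Rc.apply(s)/100;Rc=Rc*R.from_rotvec(dr,degrees=True)
    for i in range(0,len(rows),12): print(str(rows[i:i+12]).replace(' ',''))
def rep():
    s,p,M=st();e=(rot(20).inv()*R.from_matrix(M)).as_rotvec(degrees=True)
    F=np.array(s["contact_force"]);print("t",round(s["clock"],2),"press mm",P(p).round(1),"rot err",e.round(1),"F press",[round(float(F@k),1) for k in(PX,PY,PZ)],"q",np.round(s["q"],2))
E
python3 - <<'E'
from h import *
print("beaker",P(ray(r.snapshot("top"),391,179,.09)))
_,p,M=st()
mid=(p+W(0,-232,300))/2;mid[2]=.40
plan([(mid,R.from_matrix(M)*R.from_euler('x',27,degrees=True),12),(W(0,-232,300),rot(0),12),(W(0,-232,180),rot(20),6),(W(0,-232,82),rot(20),6)])
rep()
E
```

```text
beaker [  44.83547409 -291.24884629   90.        ]
[[[2.3,-0.0,0.0],[-1.25,-2.33,2.79],0],[[2.3,-0.0,0.0],[-1.25,-2.22,2.88],0],[[2.3,-0.0,0.0],[-1.25,-2.1,2.96],0],[[2.3,-0.0,0.0],[-1.25,-1.98,3.05],0],[[2.3,-0.0,0.0],[-1.25,-1.86,3.12],0],[[2.3,-0.0,0.0],[-1.25,-1.73,3.2],0],[[2.3,-0.0,0.0],[-1.25,-1.6,3.26],0],[[2.3,-0.0,0.0],[-1.25,-1.47,3.32],0],[[2.3,-0.0,0.0],[-1.25,-1.34,3.38],0],[[2.3,-0.0,0.0],[-1.25,-1.2,3.43],0],[[2.3,-0.0,0.0],[-1.25,-1.06,3.48],0],[[2.3,-0.0,0.0],[-1.25,-0.92,3.52],0]]
[[[2.2,0.0,0.0],[0.83,-0.78,3.55],0],[[2.2,0.0,0.0],[0.83,-0.64,3.58],0],[[2.2,0.0,0.0],[0.83,-0.5,3.6],0],[[2.2,0.0,0.0],[0.83,-0.36,3.62],0],[[2.2,0.0,0.0],[0.83,-0.23,3.63],0],[[2.2,0.0,0.0],[0.83,-0.09,3.63],0],[[2.2,0.0,0.0],[0.83,0.05,3.63],0],[[2.2,0.0,0.0],[0.83,0.19,3.63],0],[[2.2,0.0,0.0],[0.83,0.33,3.62],0],[[2.2,0.0,0.0],[0.83,0.47,3.6],0],[[2.2,0.0,0.0],[0.83,0.61,3.58],0],[[2.2,0.0,0.0],[0.83,0.75,3.56],0]]
[[[0.0,3.3,0.0],[2.0,0.0,-0.0],0],[[0.0,3.3,0.0],[2.0,0.0,0.11],0],[[0.0,3.3,0.0],[1.99,0.0,0.23],0],[[0.0,3.3,0.0],[1.97,0.0,0.34],0],[[0.0,3.3,0.0],[1.95,0.0,0.46],0],[[0.0,3.3,0.0],[1.92,0.0,0.57],0],[[0.0,0.0,0.0],[1.54,0.0,0.55],0],[[0.0,0.0,0.0],[1.54,0.0,0.55],0],[[0.0,0.0,0.0],[1.54,0.0,0.55],0],[[0.0,0.0,0.0],[1.54,0.0,0.55],0],[[0.0,0.0,0.0],[1.54,0.0,0.55],0],[[0.0,0.0,0.0],[1.54,0.0,0.55],0]]
t 0.3 press mm [-212.   614.1  249.5] rot err [-53.4 -18.5  -9.5] F press [0.1, 0.6, 0.2] q [-1.2   0.69 -0.19  1.57  0.16  0.9  -0.22]
```

Request:
drive_tool:
  deltas:
    - [[2.3,0,0],[-1.25,-2.3,2.8],0]
    - [[2.3,0,0],[-1.25,-2.2,2.9],0]
    - [[2.3,0,0],[-1.25,-2.1,3.0],0]
    - [[2.3,0,0],[-1.25,-2.0,3.05],0]
    - [[2.3,0,0],[-1.25,-1.9,3.1],0]
    - [[2.3,0,0],[-1.25,-1.7,3.2],0]
    - [[2.3,0,0],[-1.25,-1.6,3.3],0]
    - [[2.3,0,0],[-1.25,-1.5,3.3],0]
    - [[2.3,0,0],[-1.25,-1.3,3.4],0]
    - [[2.3,0,0],[-1.25,-1.2,3.4],0]
    - [[2.3,0,0],[-1.25,-1.1,3.5],0]
    - [[2.3,0,0],[-1.25,-0.9,3.5],0]
  force: 20

```text
clock: 1.3
tool_pos: [0.4317, 0.211, 0.4005]
eef_rot: [0.284, 0.648, -0.284, 0.648]
contact_force: [0.8, 1.6, 0.1]
opening: 0.115
```

Request:
drive_tool:
  deltas:
    - [[2.2,0,0],[0.8,-0.8,3.55],0]
    - [[2.2,0,0],[0.8,-0.6,3.6],0]
    - [[2.2,0,0],[0.8,-0.5,3.6],0]
    - [[2.2,0,0],[0.8,-0.4,3.6],0]
    - [[2.2,0,0],[0.8,-0.2,3.6],0]
    - [[2.2,0,0],[0.8,-0.1,3.6],0]
    - [[2.2,0,0],[0.8,0.05,3.6],0]
    - [[2.2,0,0],[0.8,0.2,3.6],0]
    - [[2.2,0,0],[0.8,0.3,3.6],0]
    - [[2.2,0,0],[0.8,0.5,3.6],0]
    - [[2.2,0,0],[0.8,0.6,3.6],0]
    - [[2.2,0,0],[0.8,0.75,3.6],0]

```text
clock: 2.3
tool_pos: [0.6523, -0.1638, 0.3032]
eef_rot: [0.424, 0.566, -0.424, 0.566]
contact_force: [1.6, 0.2, 0.8]
opening: -0.001
```

```bash
python3 - <<'E'
from h import *
rep();plan([(W(0,-232,180),rot(20),6),(W(0,-232,82),rot(20),6)])
E
```

```text
t 2.3 press mm [   0.4 -232.8  303.2] rot err [  0.1 -20.    0. ] F press [1.6, -0.3, 0.8] q [ 0.12  0.71  0.11  1.35 -0.08  1.09  0.53]
[[[-0.0,3.3,-0.0],[2.05,-0.01,-0.01],0],[[-0.0,3.3,-0.0],[2.05,-0.01,0.11],0],[[-0.0,3.3,-0.0],[2.04,-0.01,0.22],0],[[-0.0,3.3,-0.0],[2.02,-0.01,0.34],0],[[-0.0,3.3,-0.0],[2.0,-0.01,0.46],0],[[-0.0,3.3,-0.0],[1.97,-0.01,0.57],0],[[-0.0,0.0,-0.0],[1.54,0.0,0.55],0],[[-0.0,0.0,-0.0],[1.54,0.0,0.55],0],[[-0.0,0.0,-0.0],[1.54,0.0,0.55],0],[[-0.0,0.0,-0.0],[1.54,0.0,0.55],0],[[-0.0,0.0,-0.0],[1.54,0.0,0.55],0],[[-0.0,0.0,-0.0],[1.54,0.0,0.55],0]]
```

Request:
drive_tool:
  deltas:
    - [[0,3.3,0],[2.05,0,0],0]
    - [[0,3.3,0],[2.05,0,0.1],0]
    - [[0,3.3,0],[2.05,0,0.2],0]
    - [[0,3.3,0],[2.0,0,0.35],0]
    - [[0,3.3,0],[2.0,0,0.45],0]
    - [[0,3.4,0],[2.0,0,0.6],0]
    - [[0,0,0],[1.54,0,0.55],0]
    - [[0,0,0],[1.54,0,0.55],0]
    - [[0,0,0],[1.54,0,0.55],0]
    - [[0,0,0],[1.54,0,0.55],0]
    - [[0,0,0],[1.54,0,0.55],0]
    - [[0,0,0],[1.54,0,0.55],0]

```text
clock: 3.3
tool_pos: [0.6515, -0.1614, 0.0811]
eef_rot: [0.49, 0.656, -0.344, 0.46]
contact_force: [0.8, -0.3, 0.9]
opening: 0.005
```

Request:
drive_tool:
  deltas:
    - [[0,0,0],[0.2,0,-0.55],0]
    - [[0,0,0],[0.2,0,-0.55],0]
    - [[0,0,0],[0.2,0,-0.55],0]
    - [[0,0,0],[0.2,0,-0.55],0]
    - [[0,0,0],[0.2,0,-0.55],0]
    - [[0,0,0],[0.2,0,-0.55],0]
    - [[0,0,0],[0.2,0,-0.55],0]
    - [[0,0,0],[0.2,0,-0.55],0]
    - [[0,0,0],[0.2,0,-0.55],0]
    - [[0,0,0],[0.2,0,-0.55],0]
    - [[0,0,0],[0.2,0,-0.55],0]
    - [[0,0,0],[0.2,0,-0.55],0]

```text
clock: 4.3
tool_pos: [0.6317, -0.0934, 0.0823]
eef_rot: [0.49, 0.655, -0.344, 0.46]
contact_force: [1.7, -2.8, 2.1]
opening: 0.008
```

```bash
python3 - <<'E'
from h import *
rep()
E
```

```text
t 4.3 press mm [   0.5 -159.4   82.3] rot err [-0.  -0.1  0. ] F press [0.8, -3.2, 2.1] q [ 0.26  1.   -0.09  1.47 -0.3   0.87  0.72]
```

Request:
drive_tool:
  deltas:
    - [[0,0,0],[0.07,0,-0.19],0]
    - [[0,0,0],[0.07,0,-0.19],0]
    - [[0,0,0],[0.07,0,-0.19],0]
    - [[0,0,0],[0.07,0,-0.19],0]
    - [[0,0,0],[0.03,0,-0.09],0]

```text
clock: 4.72
tool_pos: [0.629, -0.0852, 0.0821]
eef_rot: [0.49, 0.656, -0.344, 0.46]
contact_force: [1.2, -1.1, 1.0]
opening: 0.011
```

Request:
drive_tool:
  deltas:
    - [[0,0,0],[0.03,0,-0.09],0]
    - [[0,0,0],[0.03,0,-0.09],0]

```text
clock: 4.88
tool_pos: [0.6286, -0.0837, 0.0821]
eef_rot: [0.49, 0.655, -0.344, 0.46]
contact_force: [2.1, -2.3, 0.9]
opening: 0.007
```

```bash
python3 - <<'E'
from h import *
rep()
E
```

```text
t 4.88 press mm [   0.3 -149.2   82.1] rot err [-0.  -0.1  0. ] F press [1.3, -2.8, 0.9] q [ 0.25  1.   -0.09  1.49 -0.31  0.85  0.71]
```

Request:
drive_tool:
  deltas:
    - [[0,0,0],[0.03,0,-0.09],0]
    - [[0,0,0],[0.03,0,-0.09],0]
    - [[0,0,0],[0.03,0,-0.09],0]

```text
clock: 5.13
tool_pos: [0.6285, -0.0833, 0.0823]
eef_rot: [0.49, 0.654, -0.345, 0.461]
contact_force: [2.8, -7.8, 1.7]
opening: 0.006
```

Request:
drive_tool:
  deltas:
    - [[0,0,0],[0.03,0,-0.09],0]
    - [[0,0,0],[0.03,0,-0.09],0]

```text
clock: 5.3
tool_pos: [0.6285, -0.0832, 0.0823]
eef_rot: [0.49, 0.653, -0.346, 0.462]
contact_force: [2.7, -10.4, 2.7]
opening: 0.005
```

The tray is home: the force jumped to about 10 N while the motion stopped at y = -148.7 mm, against -148 expected. Next I'll back off and go to the handle.

```bash
cat >> h.py <<'E'
def c(phi,gap=0,rho=56,z=190):
    f=np.radians(phi);u=np.array([np.cos(f),np.sin(f)]);n=np.array([-u[1],u[0]])
    q=rho*u+(8+17.5*abs(n[0])+9.6*abs(n[1])+gap)*n
    return W(q[0],q[1]+2,z)
def torque(phi,rho=56,bias=(0,0)):
    s,p,M=st();F=np.array(s["contact_force"]);F=np.array([F@PX-bias[0],F@PY-bias[1]])
    f=np.radians(phi);u=np.array([np.cos(f),np.sin(f)]);n=np.array([-u[1],u[0]])
    k=np.array([-17.5*np.sign(n[0]),-9.6*np.sign(n[1])])@u
    print("phi",phi,"Fn",round(float(F@n),2),"Fu",round(float(F@u),2),"T",round(float(F@n)*(rho+k)/1e3,3))
E
python3 - <<'E'
from h import *
rep();plan([(W(0,-175,84),rot(20),2),(W(20,-160,255),rot(20),6),(c(-50,12,z=255),rot(20),4)])
plan([(c(-50,12),rot(20),4)],c(-50,12,z=255),rot(20))
w=[(c(p),rot(20),1) for p in range(-60,-151,-10)]
plan([(c(-52,0),rot(20),2)]+w,c(-50,12),rot(20))
E
```

```text
t 5.3 press mm [   0.3 -148.7   82.3] rot err [ 0.1 -0.5  0.1] F press [-0.3, -10.8, 2.7] q [ 0.25  0.99 -0.09  1.49 -0.31  0.84  0.71]
[[[-0.0,0.3,-0.1],[-0.52,-0.01,1.21],0],[[-0.0,0.3,-0.1],[-0.53,-0.01,1.21],0],[[-0.0,-0.0,0.0],[-2.59,0.33,-1.21],0],[[-0.0,-0.0,0.0],[-2.59,0.33,-1.21],0],[[-0.0,-0.0,0.0],[-2.59,0.33,-1.21],0],[[-0.0,-0.0,0.0],[-2.59,0.33,-1.21],0],[[-0.0,-0.0,0.0],[-2.59,0.33,-1.21],0],[[-0.0,-0.0,0.0],[-2.59,0.33,-1.21],0],[[-0.0,-0.0,0.0],[1.24,1.15,-3.4],0],[[-0.0,-0.0,0.0],[1.24,1.15,-3.4],0],[[-0.0,-0.0,0.0],[1.24,1.15,-3.4],0],[[-0.0,-0.0,0.0],[1.24,1.15,-3.4],0]]
[[[0.0,0.0,0.0],[1.53,0.0,0.56],0],[[0.0,0.0,0.0],[1.53,0.0,0.56],0],[[0.0,0.0,0.0],[1.53,0.0,0.56],0],[[0.0,0.0,0.0],[1.53,0.0,0.56],0]]
[[[0.0,0.0,0.0],[-0.16,-0.5,0.45],0],[[0.0,0.0,0.0],[-0.16,-0.5,0.45],0],[[0.0,0.0,0.0],[-0.26,-0.41,0.7],0],[[0.0,0.0,0.0],[-0.3,-0.7,0.81],0],[[0.0,0.0,0.0],[-0.25,-0.9,0.69],0],[[0.0,0.0,0.0],[-0.19,-1.07,0.52],0],[[0.0,0.0,0.0],[-0.13,-0.87,0.36],0],[[0.0,0.0,0.0],[-0.08,-0.99,0.22],0],[[0.0,0.0,0.0],[-0.01,-1.07,0.03],0],[[0.0,0.0,0.0],[0.06,-1.11,-0.17],0],[[0.0,0.0,0.0],[0.15,-1.09,-0.4],0],[[0.0,0.0,0.0],[0.23,-1.02,-0.63],0]]
```

Request:
drive_tool:
  deltas:
    - [[0,0,0],[-0.6,0,1.6],0]
    - [[0,0,0],[-0.6,0,1.4],0]
    - [[0,0,0],[-2.6,0.3,-1.2],0]
    - [[0,0,0],[-2.6,0.3,-1.2],0]
    - [[0,0,0],[-2.6,0.3,-1.2],0]
    - [[0,0,0],[-2.6,0.4,-1.2],0]
    - [[0,0,0],[-2.6,0.4,-1.2],0]
    - [[0,0,0],[-2.6,0.4,-1.2],0]

```text
clock: 5.97
tool_pos: [0.6511, -0.0884, 0.2555]
eef_rot: [0.49, 0.657, -0.344, 0.458]
contact_force: [0.3, -0.3, -0.1]
opening: 0.006
```

```bash
python3 - <<'E'
from h import *
import cv2
rep();plan([(c(-50,12,z=255),rot(20),4),(c(-50,12),rot(20),4)])
s=r.snapshot("scene")["color"][100:320,260:460,::-1];cv2.imwrite("pics/s1.png",cv2.resize(s,None,fx=2.7,fy=2.7,interpolation=2))
E
```

```text
t 5.97 press mm [  20.5 -160.1  255.5] rot err [-0.   0.1 -0.2] F press [0.2, -0.4, -0.1] q [ 0.23  0.82 -0.05  1.29 -0.29  1.21  0.61]
[[[0.0,-0.0,0.0],[1.25,1.15,-3.39],0],[[0.0,-0.0,0.0],[1.25,1.15,-3.39],0],[[0.0,-0.0,0.0],[1.25,1.15,-3.39],0],[[0.0,-0.0,0.0],[1.25,1.15,-3.39],0],[[0.0,-0.0,0.0],[1.53,0.01,0.56],0],[[0.0,-0.0,0.0],[1.53,0.01,0.56],0],[[0.0,-0.0,0.0],[1.53,0.01,0.56],0],[[0.0,-0.0,0.0],[1.53,0.01,0.56],0]]
```

View pics/s1.png

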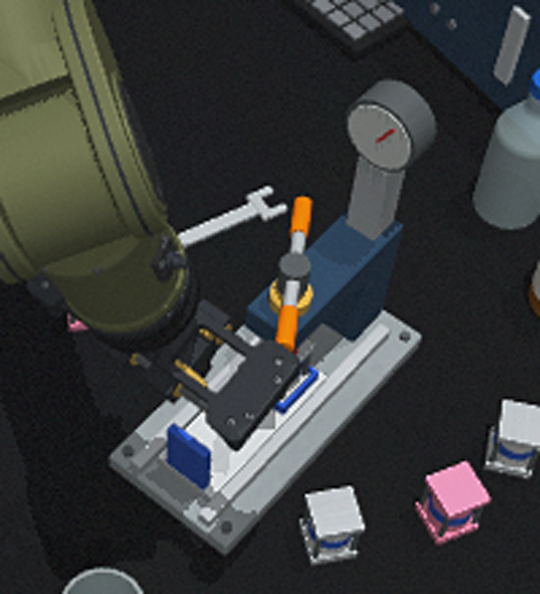

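Picture 5: the tray is in, with the tab at (190,455) now inside the base's outer edge. The handle is unchanged, with its ends at (302,215) and (287,325), and nothing is disturbed.

Request:
drive_tool:
  deltas:
    - [[0,0,0],[1.25,1.15,-3.4],0]
    - [[0,0,0],[1.25,1.15,-3.4],0]
    - [[0,0,0],[1.25,1.15,-3.4],0]
    - [[0,0,0],[1.25,1.15,-3.4],0]
    - [[0,0,0],[1.5,0,0.55],0]
    - [[0,0,0],[1.5,0,0.55],0]
    - [[0,0,0],[1.5,0,0.55],0]
    - [[0,0,0],[1.5,0,0.55],0]

```text
clock: 6.68
tool_pos: [0.654, 0.0631, 0.1887]
eef_rot: [0.489, 0.657, -0.344, 0.459]
contact_force: [0.0, 0.4, -0.1]
opening: 0.005
```

Request:
drive_tool:
  deltas:
    - [[0,0,0],[-0.16,-0.5,0.45],0]
    - [[0,0,0],[-0.16,-0.5,0.45],0]
    - [[0,0,0],[-0.26,-0.4,0.7],0]
    - [[0,0,0],[-0.3,-0.7,0.8],0]
    - [[0,0,0],[-0.25,-0.9,0.7],0]
    - [[0,0,0],[-0.2,-1.05,0.5],0]

```text
clock: 7.18
tool_pos: [0.628, 0.012, 0.1912]
eef_rot: [0.491, 0.655, -0.344, 0.461]
contact_force: [0.8, 2.6, -0.1]
opening: 0.009
```

```bash
python3 - <<'E'
from h import *
rep();torque(-90.1);torque(-89.9);print(P(c(-90)))
E
```

```text
t 7.18 press mm [ 26.7 -57.3 191.2] rot err [-0.  -0.1  0.2] F press [1.5, 2.2, -0.1] q [ 0.11  0.83 -0.08  1.51 -0.33  0.95  0.55]
phi -90.1 Fn 1.51 Fu -2.25 T 0.07
phi -89.9 Fn 1.52 Fu -2.24 T 0.1
[ 25.5 -54.  190. ]
```

Request:
drive_tool:
  deltas:
    - [[0,0,0],[-0.1,-0.9,0.3],0]
    - [[0,0,0],[-0.05,-1.0,0.2],0]
    - [[0,0,0],[0,-1.05,0],0]
    - [[0,0,0],[0.05,-1.1,-0.15],0]
    - [[0,0,0],[0.15,-1.1,-0.4],0]
    - [[0,0,0],[0.2,-1.0,-0.6],0]

```text
clock: 7.68
tool_pos: [0.567, 0.0003, 0.1906]
eef_rot: [0.491, 0.654, -0.345, 0.461]
contact_force: [2.6, 0.4, -0.5]
opening: 0.007
```

```bash
python3 - <<'E'
from h import *
rep();torque(-150);print(P(c(-150)))
_,p,M=st()
plan([(c(a),rot(20),1) for a in (-155,-160,-165,-170,-175,-180,-185,-190)],p,R.from_matrix(M))
E
```

```text
t 7.68 press mm [-35.1 -51.3 190.6] rot err [ 0.1 -0.3  0.2] F press [2.6, -0.4, -0.5] q [ 0.15  0.76 -0.1   1.7  -0.34  0.83  0.61]
phi -150 Fn 1.65 Fu -2.08 T 0.109
[-35.96550067 -47.70592551 190.        ]
[[[-0.1,0.3,-0.2],[0.32,-0.55,-0.71],0],[[0.0,-0.0,0.0],[0.16,-0.42,-0.44],0],[[0.0,-0.0,0.0],[0.18,-0.37,-0.5],0],[[0.0,-0.0,0.0],[0.19,-0.31,-0.53],0],[[0.0,-0.0,0.0],[0.21,-0.25,-0.56],0],[[0.0,-0.0,0.0],[0.22,-0.19,-0.59],0],[[0.0,-0.0,0.0],[0.11,-0.15,-0.33],0],[[0.0,-0.0,0.0],[0.13,-0.12,-0.34],0]]
```

Request:
drive_tool:
  deltas:
    - [[0,0,0],[0.2,-0.5,-0.5],0]
    - [[0,0,0],[0.16,-0.4,-0.45],0]
    - [[0,0,0],[0.18,-0.37,-0.5],0]
    - [[0,0,0],[0.19,-0.3,-0.53],0]

```text
clock: 8.02
tool_pos: [0.5458, 0.0182, 0.1901]
eef_rot: [0.491, 0.655, -0.344, 0.46]
contact_force: [2.6, -1.4, -0.2]
opening: 0.005
```

Request:
drive_tool:
  deltas:
    - [[0,0,0],[0.2,-0.25,-0.56],0]
    - [[0,0,0],[0.22,-0.2,-0.6],0]
    - [[0,0,0],[0.12,-0.12,-0.33],0]
    - [[0,0,0],[0.12,-0.1,-0.34],0]

```text
clock: 8.35
tool_pos: [0.5336, 0.0354, 0.1899]
eef_rot: [0.49, 0.655, -0.344, 0.46]
contact_force: [2.4, -2.5, -0.7]
opening: 0.004
```

```bash
python3 - <<'E'
from h import *
rep();torque(-188);print(P(c(-185)),P(c(-190)))
E
```

```text
t 8.35 press mm [-57.2  -8.1 189.9] rot err [-0.  -0.1 -0. ] F press [1.6, -3.1, -0.7] q [ 0.11  0.72 -0.13  1.82 -0.37  0.75  0.59]
phi -188 Fn 2.81 Fu -2.01 T 0.112
[-57.45059245 -12.13533476 190.        ] [-58.70780585  -8.45736491 190.        ]
```

```bash
python3 - <<'E'
from h import *
_,p,M=st();pp=P(p)
print(P(c(-5,8)))
plan([(W(pp[0],pp[1]-8,pp[2]),rot(20),1),(W(-57,-10,245),rot(20),2),(c(-5,8,z=245),rot(20),4),(c(-5,8),rot(20),3)],p,R.from_matrix(M))
plan([(c(a),rot(20),1) for a in (-12,-20,-30,-40,-50,-60,-70,-80,-90,-100,-110,-120)]+[(c(a),rot(20),1) for a in range(-130,-191,-6)],c(-5,8),rot(20))
E
```

```text
[ 58.14783839  24.10489234 190.        ]
[[[0.0,0.1,0.0],[-0.27,-0.0,0.75],0],[[0.0,0.0,0.0],[-2.49,0.01,-1.23],0],[[0.0,0.0,0.0],[-2.49,0.01,-1.23],0],[[0.0,0.0,0.0],[0.29,2.88,-0.8],0],[[0.0,0.0,0.0],[0.29,2.88,-0.8],0],[[0.0,0.0,0.0],[0.29,2.88,-0.8],0],[[0.0,0.0,0.0],[0.29,2.88,-0.8],0],[[0.0,0.0,0.0],[1.73,-0.0,0.63],0],[[0.0,0.0,0.0],[1.73,-0.0,0.63],0],[[0.0,0.0,0.0],[1.73,-0.0,0.63],0]]
[[[0.0,0.0,0.0],[-0.45,0.1,1.24],0],[[0.0,0.0,0.0],[-0.22,0.13,0.61],0],[[0.0,0.0,0.0],[-0.3,0.06,0.82],0],[[0.0,0.0,0.0],[-0.32,-0.1,0.87],0],[[0.0,0.0,0.0],[-0.33,-0.29,0.9],0],[[0.0,0.0,0.0],[-0.32,-0.49,0.88],0],[[0.0,0.0,0.0],[-0.29,-0.7,0.81],0],[[0.0,0.0,0.0],[-0.25,-0.9,0.69],0],[[0.0,0.0,0.0],[-0.19,-1.07,0.52],0],[[0.0,0.0,0.0],[-0.13,-0.88,0.36],0],[[0.0,0.0,0.0],[-0.08,-0.98,0.21],0],[[0.0,0.0,0.0],[-0.01,-1.07,0.04],0]]
[[[0.0,0.0,0.0],[0.06,-1.11,-0.18],0],[[0.0,0.0,0.0],[0.08,-0.66,-0.21],0],[[0.0,0.0,0.0],[0.1,-0.65,-0.29],0],[[0.0,0.0,0.0],[0.14,-0.61,-0.38],0],[[0.0,0.0,0.0],[0.17,-0.56,-0.45],0],[[0.0,0.0,0.0],[0.19,-0.51,-0.53],0],[[0.0,0.0,0.0],[0.22,-0.44,-0.6],0],[[0.0,0.0,0.0],[0.23,-0.35,-0.64],0],[[0.0,0.0,0.0],[0.25,-0.27,-0.7],0],[[0.0,0.0,0.0],[0.19,-0.18,-0.5],0],[[0.0,0.0,0.0],[0.15,-0.16,-0.41],0]]
```

Request:
drive_tool:
  deltas:
    - [[0,0,0],[-0.3,0,0.75],0]
    - [[0,0,0],[-2.5,0,-1.2],0]
    - [[0,0,0],[-2.5,0,-1.2],0]
    - [[0,0,0],[0.3,2.9,-0.8],0]
    - [[0,0,0],[0.3,2.9,-0.8],0]
    - [[0,0,0],[0.3,2.9,-0.8],0]
    - [[0,0,0],[0.3,2.9,-0.8],0]
    - [[0,0,0],[1.7,0,0.6],0]
    - [[0,0,0],[1.75,0,0.65],0]
    - [[0,0,0],[1.75,0,0.65],0]

```text
clock: 9.18
tool_pos: [0.6356, 0.0988, 0.1887]
eef_rot: [0.49, 0.657, -0.344, 0.46]
contact_force: [-0.4, -0.0, 0.1]
opening: 0.005
```

Request:
drive_tool:
  deltas:
    - [[0,0,0],[-0.45,0.1,1.25],0]
    - [[0,0,0],[-0.2,0.1,0.6],0]
    - [[0,0,0],[-0.3,0.05,0.8],0]
    - [[0,0,0],[-0.3,-0.1,0.9],0]

```text
clock: 9.52
tool_pos: [0.6489, 0.0628, 0.1909]
eef_rot: [0.491, 0.656, -0.343, 0.46]
contact_force: [-1.2, 2.4, 0.5]
opening: 0.006
```

```bash
python3 - <<'E'
from h import *
rep();torque(-40);print(P(c(-40)))
E
```

```text
t 9.52 press mm [ 61.1 -14.5 190.9] rot err [-0.1 -0.   0.1] F press [-0.4, 2.6, 0.5] q [ 0.03  0.85 -0.08  1.45 -0.34  0.96  0.47]
phi -40 Fn 1.71 Fu -2.02 T 0.083
[ 59.99844535 -13.61717151 190.        ]
```

Request:
drive_tool:
  deltas:
    - [[0,0,0],[-0.3,-0.3,0.9],0]
    - [[0,0,0],[-0.3,-0.5,0.9],0]
    - [[0,0,0],[-0.3,-0.7,0.8],0]
    - [[0,0,0],[-0.25,-0.9,0.7],0]

```text
clock: 9.85
tool_pos: [0.6354, 0.0206, 0.1894]
eef_rot: [0.491, 0.655, -0.344, 0.461]
contact_force: [0.3, 2.8, 0.1]
opening: 0.007
```

Request:
drive_tool:
  deltas:
    - [[0,0,0],[-0.2,-1.05,0.5],0]
    - [[0,0,0],[-0.1,-0.9,0.35],0]
    - [[0,0,0],[-0.1,-1.0,0.2],0]

```text
clock: 10.1
tool_pos: [0.6099, 0.0015, 0.1893]
eef_rot: [0.491, 0.654, -0.344, 0.461]
contact_force: [3.6, 1.9, -1.1]
opening: 0.005
```

```bash
python3 - <<'E'
from h import *
rep();torque(-110);print(P(c(-110)))
plan([(c(a),rot(20),1) for a in (-120,-130,-140,-150,-160)])
E
```

```text
t 10.1 press mm [  6.4 -62.3 189.3] rot err [ 0.  -0.2  0.1] F press [4.0, 0.8, -1.1] q [ 0.14  0.81 -0.09  1.57 -0.33  0.91  0.57]
phi -110 Fn 3.51 Fu -2.16 T 0.186
[  6.90268234 -60.10632617 190.        ]
[[[-0.0,0.2,-0.1],[-0.01,-1.02,-0.19],0],[[-0.0,-0.0,-0.0],[0.07,-1.11,-0.18],0],[[-0.0,-0.0,-0.0],[0.14,-1.09,-0.39],0],[[-0.0,-0.0,-0.0],[0.23,-1.02,-0.63],0],[[-0.0,-0.0,-0.0],[0.3,-0.88,-0.84],0]]
```

Request:
drive_tool:
  deltas:
    - [[0,0,0],[0,-0.5,0],0]
    - [[0,0,0],[0,-0.5,-0.1],0]

```text
clock: 10.27
tool_pos: [0.6003, -0.0003, 0.1895]
eef_rot: [0.491, 0.654, -0.344, 0.461]
contact_force: [3.6, 0.9, -3.0]
opening: 0.004
```

```bash
python3 - <<'E'
from h import *
rep();torque(-120);print(P(c(-120)))
E
```

```text
t 10.27 press mm [ -3.3 -61.2 189.5] rot err [ 0.1 -0.2  0.1] F press [3.7, -0.1, -3.0] q [ 0.14  0.8  -0.1   1.6  -0.33  0.9   0.58]
phi -120 Fn 3.3 Fu -1.77 T 0.186
[ -3.78987483 -60.4751449  190.        ]
```

Request:
drive_tool:
  deltas:
    - [[0,0,0],[0.05,-0.55,-0.1],0]
    - [[0,0,0],[0.05,-0.55,-0.1],0]

```text
clock: 10.43
tool_pos: [0.5895, 0.0004, 0.1894]
eef_rot: [0.491, 0.655, -0.343, 0.461]
contact_force: [4.5, 1.8, -1.5]
opening: 0.007
```

```bash
python3 - <<'E'
from h import *
rep();torque(-130);print(P(c(-130)))
E
```

```text
t 10.43 press mm [-13.5 -57.5 189.4] rot err [-0.  -0.1  0.1] F press [4.9, 0.4, -1.5] q [ 0.15  0.79 -0.1   1.63 -0.33  0.88  0.59]
phi -130 Fn 3.43 Fu -3.45 T 0.206
[-14.87125183 -58.62434628 190.        ]
```

Request:
drive_tool:
  deltas:
    - [[0,0,0],[0.05,-0.55,-0.2],0]
    - [[0,0,0],[0.1,-0.55,-0.2],0]

```text
clock: 10.6
tool_pos: [0.578, 0.0014, 0.1894]
eef_rot: [0.491, 0.655, -0.343, 0.461]
contact_force: [5.6, 0.8, -1.1]
opening: 0.009
```

```bash
python3 - <<'E'
from h import *
rep();torque(-140);print(P(c(-140)))
E
```

```text
t 10.6 press mm [-24.2 -53.3 189.4] rot err [-0.1 -0.2  0.2] F press [5.6, -0.8, -1.1] q [ 0.15  0.77 -0.11  1.67 -0.34  0.85  0.6 ]
phi -140 Fn 4.24 Fu -3.8 T 0.268
[-25.79853228 -54.37504078 190.        ]
```

Request:
drive_tool:
  deltas:
    - [[0,0,0],[0.1,-0.5,-0.3],0]
    - [[0,0,0],[0.1,-0.5,-0.3],0]

```text
clock: 10.77
tool_pos: [0.5671, 0.0041, 0.1895]
eef_rot: [0.491, 0.654, -0.344, 0.461]
contact_force: [6.2, -0.5, -1.7]
opening: 0.006
```

```bash
python3 - <<'E'
from h import *
rep();torque(-150);print(P(c(-150)))
E
```

```text
t 10.77 press mm [-34.  -47.7 189.5] rot err [-0.  -0.2  0.2] F press [5.8, -2.3, -1.7] q [ 0.15  0.76 -0.11  1.71 -0.34  0.83  0.6 ]
phi -150 Fn 4.84 Fu -3.87 T 0.321
[-35.96550067 -47.70592551 190.        ]
```

```bash
python3 - <<'E'
from h import *
plan([(c(a),rot(20),1) for a in (-155,-160,-165,-170,-175,-180,-185,-190,-193)])
print(P(c(-170)),P(c(-190)),P(c(-193)))
E
```

```text
[[[0.0,0.2,-0.2],[0.09,-0.66,-0.41],0],[[0.0,0.0,-0.0],[0.17,-0.42,-0.44],0],[[0.0,0.0,-0.0],[0.17,-0.37,-0.5],0],[[0.0,0.0,-0.0],[0.2,-0.31,-0.53],0],[[0.0,0.0,-0.0],[0.2,-0.25,-0.56],0],[[0.0,0.0,-0.0],[0.22,-0.19,-0.59],0],[[0.0,0.0,-0.0],[0.11,-0.15,-0.33],0],[[0.0,0.0,-0.0],[0.13,-0.12,-0.35],0],[[0.0,0.0,-0.0],[0.08,-0.07,-0.21],0]]
[-51.59066249 -27.90596081 190.        ] [-58.70780585  -8.45736491 190.        ] [-59.35406566  -6.14766043 190.        ]
```

Request:
drive_tool:
  deltas:
    - [[0,0,0],[0.1,-0.5,-0.4],0]
    - [[0,0,0],[0.17,-0.4,-0.45],0]
    - [[0,0,0],[0.17,-0.37,-0.5],0]
    - [[0,0,0],[0.2,-0.3,-0.55],0]

```text
clock: 11.1
tool_pos: [0.547, 0.0173, 0.1899]
eef_rot: [0.491, 0.653, -0.344, 0.462]
contact_force: [6.9, -3.7, -2.2]
opening: 0.008
```

```bash
python3 - <<'E'
from h import *
rep();torque(-170)
plan([(c(a),rot(20),1) for a in (-175,-180,-185,-190,-193)])
E
```

```text
t 11.1 press mm [-49.5 -29.3 189.9] rot err [ 0.  -0.4  0.3] F press [5.6, -5.5, -2.2] q [ 0.14  0.73 -0.12  1.78 -0.35  0.78  0.6 ]
phi -170 Fn 6.38 Fu -4.54 T 0.457
[[[-0.0,0.4,-0.3],[0.23,-0.46,-0.7],0],[[-0.0,-0.0,0.0],[0.22,-0.19,-0.59],0],[[-0.0,-0.0,0.0],[0.12,-0.14,-0.33],0],[[-0.0,-0.0,0.0],[0.12,-0.13,-0.35],0],[[-0.0,-0.0,0.0],[0.08,-0.07,-0.21],0]]
```

Request:
drive_tool:
  deltas:
    - [[0,0,0],[0.2,-0.3,-0.65],0]
    - [[0,0,0],[0.22,-0.2,-0.6],0]
    - [[0,0,0],[0.12,-0.14,-0.33],0]
    - [[0,0,0],[0.12,-0.13,-0.35],0]

```text
clock: 11.43
tool_pos: [0.5361, 0.032, 0.1902]
eef_rot: [0.492, 0.651, -0.345, 0.464]
contact_force: [9.8, -9.0, -2.4]
opening: 0.005
```

```bash
python3 - <<'E'
from h import *
rep();torque(-188)
plan([(c(a),rot(20),1) for a in (-190,-193)])
E
```

```text
t 11.43 press mm [-55.8 -12.1 190.2] rot err [ 0.1 -0.7  0.5] F press [6.9, -11.4, -2.4] q [ 0.12  0.72 -0.13  1.82 -0.36  0.74  0.58]
phi -188 Fn 10.3 Fu -8.39 T 0.412
[[[-0.1,0.7,-0.5],[0.13,-0.29,-0.34],0],[[-0.0,-0.0,-0.0],[0.08,-0.06,-0.22],0]]
```

Request:
drive_tool:
  deltas:
    - [[0,0,0],[0.12,-0.1,-0.33],0]
    - [[0,0,0],[0.06,0,-0.15],0]

```text
clock: 11.6
tool_pos: [0.5333, 0.0362, 0.19]
eef_rot: [0.492, 0.651, -0.346, 0.464]
contact_force: [7.5, -9.4, -0.5]
opening: 0.007
```

```bash
python3 - <<'E'
from h import *
rep();torque(-189)
_,p,M=st();pp=P(p)
plan([(W(pp[0]-2,pp[1]-25,pp[2]),rot(20),3),(W(-60,-40,260),rot(20),3),(W(-60,-230,400),rot(20),6)],p,R.from_matrix(M))
E
```

```text
t 11.6 press mm [-57.3  -7.3 190. ] rot err [ 0.2 -0.7  0.5] F press [4.5, -11.2, -0.5] q [ 0.11  0.71 -0.13  1.83 -0.37  0.73  0.58]
phi -189 Fn 10.33 Fu -6.24 T 0.415
[[[-0.1,0.2,-0.2],[-0.28,-0.06,0.79],0],[[-0.1,0.2,-0.2],[-0.28,-0.06,0.79],0],[[-0.1,0.2,-0.2],[-0.28,-0.07,0.78],0],[[0.0,0.0,0.0],[-2.28,-0.03,-0.56],0],[[0.0,0.0,0.0],[-2.28,-0.03,-0.56],0],[[0.0,0.0,0.0],[-2.28,-0.03,-0.56],0],[[0.0,0.0,0.0],[-3.27,-0.01,2.18],0],[[0.0,0.0,0.0],[-3.27,-0.01,2.18],0],[[0.0,0.0,0.0],[-3.27,-0.01,2.18],0],[[0.0,0.0,0.0],[-3.27,-0.01,2.18],0],[[0.0,0.0,0.0],[-3.27,-0.01,2.18],0],[[0.0,0.0,0.0],[-3.27,-0.01,2.18],0]]
```

Request:
drive_tool:
  deltas:
    - [[0,0,0],[-0.3,0,0.8],0]
    - [[0,0,0],[-0.3,0,0.8],0]
    - [[0,0,0],[-0.3,0,0.8],0]
    - [[0,0,0],[-2.3,0,-0.55],0]
    - [[0,0,0],[-2.3,0,-0.55],0]
    - [[0,0,0],[-2.3,0,-0.55],0]
    - [[0,0,0],[-3.3,0,2.2],0]
    - [[0,0,0],[-3.3,0,2.2],0]
    - [[0,0,0],[-3.3,0,2.2],0]
    - [[0,0,0],[-3.3,0,2.2],0]
    - [[0,0,0],[-3.3,0,2.2],0]
    - [[0,0,0],[-3.3,0,2.2],0]

```text
clock: 12.6
tool_pos: [0.5919, -0.1763, 0.4032]
eef_rot: [0.49, 0.656, -0.344, 0.459]
contact_force: [1.9, -0.0, 0.3]
opening: 0.004
```

```bash
python3 - <<'E'
from h import *
import cv2
rep()
t=r.snapshot("top")["color"][180:290,180:370,::-1];s=r.snapshot("scene")["color"][120:310,270:430,::-1]
a=cv2.resize(t,None,fx=4,fy=4,interpolation=2);cv2.imwrite("pics/f_top.png",a)
cv2.imwrite("pics/f_sc.png",cv2.resize(s,None,fx=3,fy=3,interpolation=2))
E
```

```text
t 12.6 press mm [ -61.1 -227.7  403.2] rot err [ 0.  -0.  -0.1] F press [1.8, -0.6, 0.3] q [ 0.37  0.67 -0.04  1.17 -0.26  1.52  0.67]
```

View pics/f_top.png

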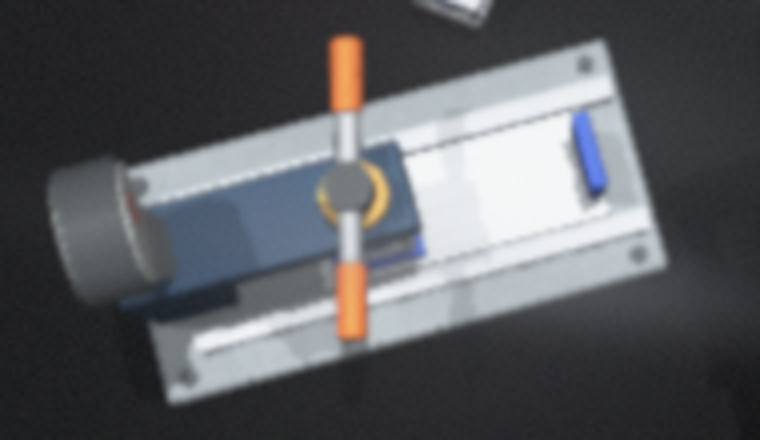

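View pics/f_sc.png

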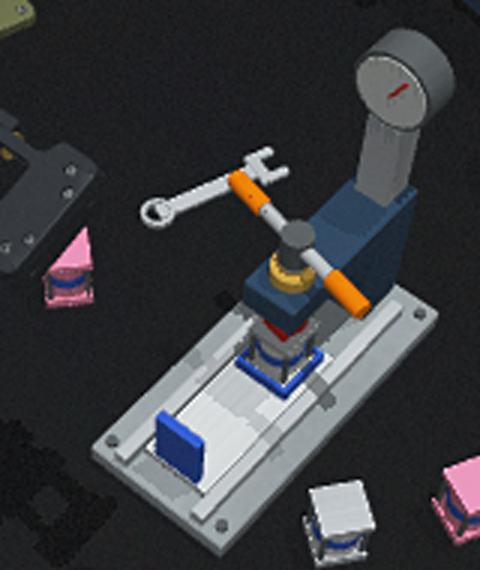

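The final pictures show the bar at about -194° in the press frame, with sleeves at crop (346,73) and (351,302). The red shoe is on the cartridge's top plate, the tray is home and the bystanders in view have not moved. I'm handing in.

```bash
python3 -c "
from plant import r
print(r.finish_job())"
```

```text
the job is handed in; nothing more can be done
None
```

The cartridge is clamped under the screw, the handle is released, and I handed the job in at about 13 s of the 72 s allowed.

- **Tray:** I pushed it by its tab until it stopped moving and the force jumped from about 3 N to about 11 N. It stopped within 1 mm of where the home position was expected.
- **Handle:** I pushed the sleeves clockwise with closed fingers in two sweeps, about 315° in all. The free turning torque was about 0.12 N m. It began to climb steadily after roughly 230° of turn, which I took as the shoe landing.
- **Clamping:** I stopped about 85–90° past that landing, and the landing point is uncertain by about 5–10°.
- **Last checks:** the final pictures show the tray home, the red shoe on the cartridge and the bystanders in view where they were. The arm is clear of everything.
- **Disagreements:**
    - The camera puts the handle about 3° further round than the finger position did.
    - The last two torque readings, 0.41 N m each before a contact-friction correction of about 0.05–0.07, were below the roughly 0.6 N m expected. The finger's contact radius was uncertain there, so I relied on the angle and the earlier steady climb in torque.

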